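# Index the revolving boot-care tidy and stow the boot tray clip

### The arm

A 6-joint arm with a two-finger parallel gripper is mounted at the origin on the work surface. World frame = base frame: x ahead of the robot, y to its left, z up, the work surface at z = 0. Lengths are in mm, angles in rad, forces in N, time in s.
With the tool pointing down it reaches from about 325 to 900 mm from the base axis. Payload 6.1 kg.
Tool frame: the origin (TCP) lies on the centre line of the jaws, within the pads' length; the fingertips stand 25 mm ahead of it and the grasp point (between the pads) lies 6 mm ahead of it (ctrl.finger_overhang is the z of the fingertips in the tool frame, in mm); z points along the fingers, y is the line along which they close (so a half turn about z gives the same grasp; the last joint's range is limited). The gripper opens to 87 mm and grips with 3 to 60 N. Pads are 19 mm wide; open, the fingers measure 117 mm over their backs; the gripper's body (75 mm by 190 mm) begins 51 mm behind the grasp point.
Start: joints at [-1.384, 0.22, 1.526, -0, 1.395, -0.126], TCP at [192.32, -594.667, 247.538] pointing down, gripper open.
Joint ranges: [-2.98, 2.98], [-0.91, 2.08], [0.09, 2.57], [-1.24, 4.39], [0.2, 2.65], [-2.68, 2.68]. Speed limits (rad/s): [2.57, 2.57, 3.01, 3.14, 3.14, 3.14].

### API

Orientations are given as a unit quaternion [w, x, y, z].
In Python, from cell import ctrl, vision, models gives the robot as it stands. The module is installed in compiled form; this text tells all that it offers.
- The arm moves only by the tool step_arm, never from a script. Its argument "rows" is a list of rows, each a list of 5 numbers: the closure, from -1 (fully open) to 1 (shut), then the shift along the tool's x, y, z in m, then the turn about the tool's z in rad. A call has exactly 5 rows; each row shifts and turns the commanded pose from where the row before left it, along the tool's axes as they then stand; what a row does not reach is not made up. A row lasts 1/8 s, in which the tool goes at most 62.5 mm and 10.7 degrees, less where a joint would pass 70% of its speed; a pose out of reach is approached as far as the arm can. A call with a gripper value outside its range is refused whole. The fingers move at their own pace and stop on an object; "force" is the grip in N (left out, the last holds). Time passes only in rows, so rows that do not move let the fingers close, or fill a call up. It gives the time, the measured TCP pose, the force, the opening and the grip force at its end, in the units of the state.
- ctrl.sense(): the state, without advancing time (a new reading comes with each control period).
- vision.read_camera(name): name is "scene" or "top" or "wrist"; returns the picture (384x512x3 uint8, blue, green, red); there is no depth.
- vision.camera_model(name): a dict with "K" (3x3 intrinsics, pixels), "camera_from_world" (4x4, takes a point from world to camera coordinates). Camera axes: x right, y up, looking along -z (the intrinsics and any distortion apply to the point x, -y, -z); pixel columns grow to the right and rows downward; lengths in mm; the calibration is good to about 2 mm. A picture is of the moment at which its call begins: read the wrist's pose just before it. camera_model takes no time and is no camera call; for the wrist camera it gives the pose at the moment of the call.
- ctrl.finish_job(): hands the job in; it is judged then, once.
Trained networks look in the newest picture that a camera, given by its name, has taken for a name from the list of things; names that differ only in an ending like _2 or _b are one class to them, and where a whole thing is asked for, a point or a joint stands for the part that bears it (a point fixed in the world has none). Each returns a list of dicts, best first, with "conf" (0 to 1); they miss things now and then, are a little off and sometimes report something else, mostly with a low value. They report only what shows in the picture. A call takes as long as a camera call.
- models.boxes_of(camera, label): "extent" ([centre column, centre row, width, height] in pixels, round what is visible of it).
- models.regions_of(camera, label): "mask" (384x512 bool, what is visible of it) and "extent" ([centre column, centre row, width, height] in pixels, round what is visible of it).
The state is a dict: "time": time; "qpos": joint angles; "qvel": joint speeds; "tau": joint torques, N m; "ee_pos": TCP position; "orientation": TCP orientation; "wrist_force": force on the tool from outside, world axes, zero at the start; "moment": the same for the moment, N m; "gripper_width": opening from 0.0 (shut) to 1.0 (fully open); "gripper_force": force on a finger pad.
Only numpy, scipy, OpenCV 4.12 (cv2) and the standard library are available. Lean on these libraries where they do the work, as an engineer would, in place of code of your own. Each camera call takes 0.05 s, during which the arm holds its last target. There are 200 camera calls.

### The job

The revolving tidy on the mudroom bench has been left standing between two clicks. Push it gently by one of its red posts anticlockwise (seen from above) until its spring plunger drops fully into the next notch and the empty blue-lined pocket stands roughly at the brass pointer; ease off as soon as it locks, since forcing it (more than about 15 N) damages the plunger. Then lay the aluminium boot tray corner clip flat, the same way up as it lies now, in the middle of the blue pocket without dropping it, leave the tidy locked, and leave everything else on the bench where it is.

Things in the scene. Friction and masses are not known exactly. Their poses are not given: they have to be found in the camera images.
- caddy: foot of the revolving tidy: a dark wooden disc, 270 mm across, fixed to the bench. Origin on the turning axis at bench height, z up; a brass pointer sticks out along its -x axis (front), to 185 mm from the axis, 12 mm high. A dark steel clamp block stands at its +x side (back, give or take the clamp's setting), up to 188 mm from the axis; its plunger knob reaches 130 mm high
- carousel (a joint): turn of the white tray on the foot, rad, growing anticlockwise seen from above; 0: blue pocket exactly along the pointer. Starts 0.7 to 1.05 before 0; drag 2 to 6 N at a post; stays where left. It locks both ways (a springy 2 mm, then hard) somewhere from -0.3 to 0.3: the plunger's clamp was set by hand, where is not reported, so feel for it (resistance jumps). Notches every 90 deg
- plunger (a joint): height in m of the spring-loaded steel index plunger (black knob on top) on the clamp at the back of the foot: about 0.009 while it rides on the tray's aluminium rim, about 0 when it has dropped fully into a notch. It works by itself; leave it alone
- tray_hub (a point): top of the tray's steel hub (32 mm across, 64 mm high) on the turning axis; its axes are the tray's. The tray is 310 mm across. Its pockets are quadrants centred on the tray's -x (blue, empty), +x, +y and -y axes (full, contents up to 65 mm high), parted by 6 mm walls at 45, 135, 225 and 315 deg
- right_post (a point): one of four red posts, the one at 315 deg in the tray's frame (back right when the tray is home): a point on its axis 90 mm above the bench. The posts are upright, 18 mm in diameter, their tops 105 mm above the bench, 112 mm from the turning axis, one on each dividing wall (45, 135, 225, 315 deg). Any of them can be pushed
- pocket (a point): middle of the floor of the empty blue pocket, 74 mm from the turning axis on the tray's -x side, 30 mm above the bench; its axes are the tray's. The pocket is a quadrant: dividing walls at 45 deg either side, and a round outer wall whose inside is 127 mm from the axis; all walls rise to 58 mm above the bench
- clip_leg (a point): where to grasp the aluminium clip: a point in its first leg, half-way up. The clip is an L seen from above, 52 x 52 mm overall, 22 mm high, 70 g, lying flat; its legs are 14 mm wide. The first leg is 52 mm long and runs along the clip's x axis; this point lies 12 mm from the leg's middle towards its free end; fingers close on it along the clip's y axis. z up; axes are the clip's
- clip_centre (a point): centre of the 52 x 52 mm square that the clip fills, half-way up (11 mm above its underside). In the clip's frame the grasp point of the first leg lies at x +12, y -19 mm from here, and the second leg runs along y at x -19 mm
- tin: bystander: round green polish tin with a brass lid, 71 mm across, 26 mm high; origin at its underside
- brush: bystander: boot brush, 90 x 40 x 38 mm, dark wooden back up; origin at its underside
- bowl: bystander: blue ceramic bowl, 120 mm across, 50 mm high; origin at its underside
- dustpan: bystander: yellow plastic dustpan, about 310 x 200 x 50 mm; origin at the underside of its pan
- broom: bystander: short wooden hand broom, about 290 mm long; origin at its underside

How it is judged (in metres and radians):
On the way, in this order (a step that is already met when the one before it is completed fails the run):
1. the tray is locked in the next notch with the blue pocket at the pointer, the clip not yet in it (value of joint plunger below 0.004 m and value of joint carousel between -0.45 and 0.45 rad and velocity of joint carousel between -0.05 and 0.05 rad/s and horizontal distance between clip_centre and pocket above 0.08 m), for 0.2 s.
2. the clip lies in the blue pocket (horizontal distance between clip_centre and pocket below 0.035 m and z of clip_centre in the frame of pocket between 0.004 and 0.018 m and angle between clip_centre's own z axis and vertical below 0.15 rad), for 0.2 s.
At the end, for the whole second after the job is handed in: the plunger is within 4 mm of fully down, with the carousel within 0.45 rad of 0; the clip lies flat (within 0.15 rad), at rest, on the floor of the blue pocket, its centre within 35 mm of the pocket's middle (all of step 2 and value of joint plunger below 0.004 m and value of joint carousel between -0.45 and 0.45 rad and linear speed of clip below 0.02 m/s); the robot touches nothing.
It fails at once if the robot presses on the tidy with more than 18 N (contact force between any of the arm, the fingers and caddy above 18 N).
It fails at once if the clip is dropped (falls free faster than 0.7 m/s) (linear speed of clip above 0.7 m/s and contact force between the fingers and clip below 0.05 N).
It fails at once if another thing on the bench is moved more than 30 mm (distance of any of tin, brush, bowl, dustpan, broom from where it was at the start of the episode above 0.03 m).
It also fails if it takes over 69 s, if anything falls off the work surface, if the arm or the gripper's body presses on something with over 40 N, if the wrist force passes 120 N, or if a joint passes its speed limit or range.

## Working session

There is one attempt and no reset: what is moved stays moved. The work goes in short steps, Python scripts to look and compute and a tool call to move; the robot and the scene stay as the last step left them, time stands still between calls to the robot, and variables do not carry over. Pictures are saved under pics/ and viewed, at most 10 in all, crops included, and the job is handed in when it is done.

Besides the shell and the picture viewer there is one more tool, called after "Emit:" as name(argument=value, ...) on one line, values as JSON. step_arm: Moves the arm, as the interface text tells. Its arguments: {"type":"object","properties":{"rows":{"type":"array","items":{"type":"array","items":{"type":"number"}}},"force":{"type":"number"}},"required":["rows"]}

```bash
mkdir -p pics; cat > h.py <<'E'
import numpy as np, cv2
from cell import ctrl, vision, models
def ray(cam,uv,z,M=None):
    M=M or vision.camera_model(cam); K=np.array(M["K"]);T=np.array(M["camera_from_world"])
    uv=np.atleast_2d(np.array(uv,float)); d=np.c_[(uv[:,0]-K[0,2])/K[0,0],-(uv[:,1]-K[1,2])/K[1,1],-np.ones(len(uv))]
    R=T[:3,:3];c=-R.T@T[:3,3]; w=d@R; s=(z-c[2])/w[:,2]; return c+s[:,None]*w
def proj(cam,P,M=None):
    M=M or vision.camera_model(cam); K=np.array(M["K"]);T=np.array(M["camera_from_world"])
    p=np.atleast_2d(P)@T[:3,:3].T+T[:3,3]; return np.c_[K[0,0]*p[:,0]/-p[:,2]+K[0,2],K[1,1]*p[:,1]/p[:,2]+K[1,2]]
E
python3 - <<'E'
from h import *
print(vision.camera_model("top"))
a=vision.read_camera("top");b=vision.read_camera("scene")
cv2.imwrite("pics/top.png",cv2.resize(a,(800,600),interpolation=cv2.INTER_CUBIC));cv2.imwrite("pics/scene.png",b)
for n in ["caddy","tray_hub","right_post","plunger","clip_leg","tin","brush","bowl","dustpan","broom"]:
    print(n,[(round(d["conf"],2),np.round(d["extent"],1).tolist(),np.round(ray("top",d["extent"][:2],0)[0]).tolist()) for d in models.boxes_of("top",n)[:3]])
s=ctrl.sense();print(s["ee_pos"],s["orientation"],s["time"],s["wrist_force"])
E
```

```text
{'K': array([[387.50610703,   0.        , 256.65051125],
       [  0.        , 387.50610703, 197.04766446],
       [  0.        ,   0.        ,   1.        ]]), 'camera_from_world': array([[-8.34271196e-03, -9.99964991e-01, -6.44167224e-04,
        -4.28868316e+01],
       [ 9.96486439e-01, -8.36737410e-03,  8.33352506e-02,
        -5.91072128e+02],
       [-8.33377232e-02,  5.33380889e-05,  9.96521360e-01,
        -1.38675845e+03],
       [ 0.00000000e+00,  0.00000000e+00,  0.00000000e+00,
         1.00000000e+00]])}
caddy [(0.66, [247.1, 207.2, 86.6, 104.7], [555.0, -12.0, 0.0])]
tray_hub [(0.71, [246.9, 206.6, 83.9, 86.3], [558.0, -11.0, 0.0])]
right_post [(0.8, [248.7, 208.4, 85.0, 91.3], [551.0, -18.0, 0.0])]
plunger [(0.61, [231.7, 164.5, 6.4, 8.0], [715.0, 44.0, 0.0])]
clip_leg [(0.53, [331.9, 236.4, 19.9, 6.9], [445.0, -323.0, 0.0])]
tin [(0.85, [155.0, 238.0, 22.8, 23.0], [445.0, 327.0, 0.0])]
brush [(0.84, [325.9, 188.4, 14.9, 21.0], [623.0, -305.0, 0.0])]
bowl [(0.56, [136.2, 170.5, 28.7, 34.8], [696.0, 400.0, 0.0])]
dustpan [(0.72, [403.9, 254.1, 59.8, 87.2], [379.0, -585.0, 0.0]), (0.34, [247.6, 209.2, 87.5, 87.8], [548.0, -14.0, 0.0])]
broom [(0.84, [112.2, 234.6, 27.1, 78.2], [459.0, 484.0, 0.0])]
[ 192.32588001 -594.68162533  247.56080445] [ 2.53922901e-05  9.87792138e-01  1.55777696e-01 -1.08544802e-05] 0.6 [ 0.25363024 -0.16730753  0.17394327]
```

View pics/top.png

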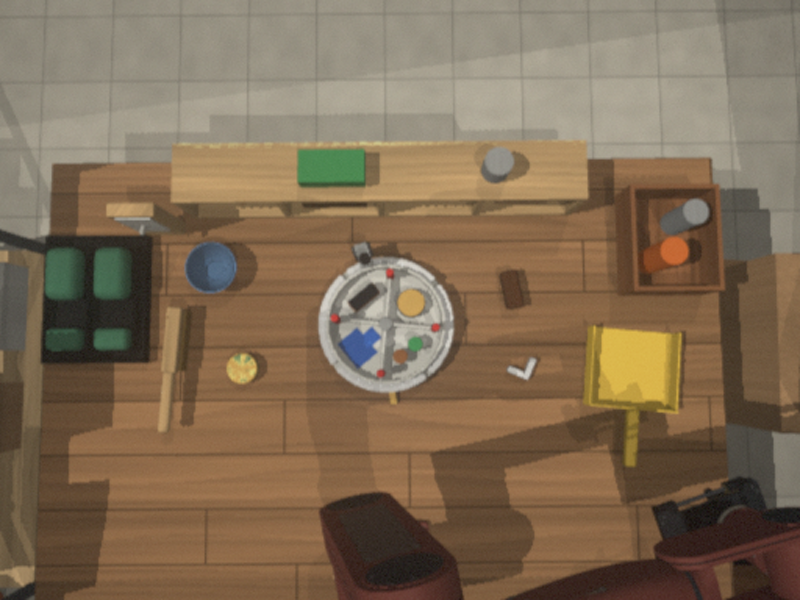

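View pics/scene.png

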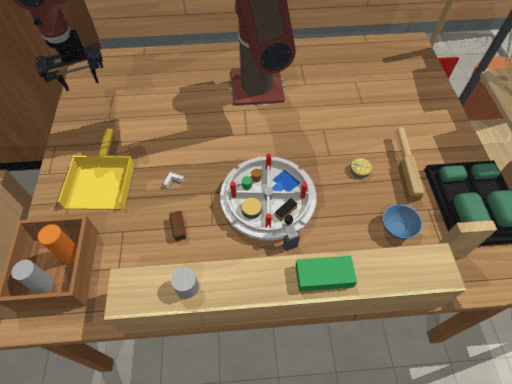

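```bash
cat > f.py <<'E'
from h import *
a=vision.read_camera("top");M=vision.camera_model("top")
h=cv2.cvtColor(a,cv2.COLOR_BGR2HSV)
red=((h[...,0]<8)|(h[...,0]>172))&(h[...,1]>120)&(h[...,2]>60)
n,l,s,c=cv2.connectedComponentsWithStats(red.astype(np.uint8))
for i in range(1,n):
    if s[i,4]>8:
        p=ray("top",c[i],98,M)[0]; print(s[i],c[i].round(1),p.round(1))
m=models.regions_of("top","clip_leg")
for d in m[:2]:
    print(d["conf"],d["mask"].sum()); ys,xs=np.where(d["mask"]); P=ray("top",np.c_[xs,ys],22,M)
    print(P.mean(0),P.min(0),P.max(0))
cv2.imwrite("pics/crop.png",np.hstack([cv2.resize(a[150:260,190:310],(440,400),interpolation=cv2.INTER_CUBIC),cv2.resize(a[215:255,315:350],(350,400),interpolation=cv2.INTER_CUBIC)]))
E
python3 f.py
```

```text
[247 172   5   6  23] [249.2 174.3] [664.  -22.7  98. ]
[212 201   5   6  21] [214.  203.4] [563.9  99.4  98. ]
[277 207   4   5  17] [278.4 209.1] [ 542.2 -122.4   98. ]
[241 237   5   4  17] [243.4 238.5] [442.5  -1.1  98. ]
[207 336  86  48 694] [246.9 373.7] [ -4.7 -10.4  98. ]
[ 421  339   91   45 1327] [480.1 361.1] [  29.5 -788.    98. ]
[381 368  65  16 481] [418.5 378.2] [ -23.7 -580.5   98. ]
0.68 73
[ 443.64918984 -331.43937873   22.        ] [ 425.50352367 -352.31784839   22.        ] [ 465.00470172 -297.49104618   22.        ]
```

View pics/crop.png

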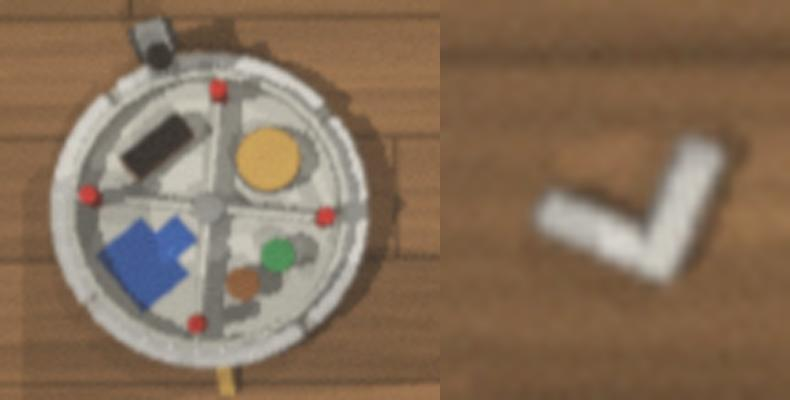

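The images show the tidy near (553, −12) with its posts on a 111 mm radius. The clip is an L with its corner at about px (337, 241) in the top view, and the blue pocket faces about 130°. Next I work out the clamp and pointer angles and the first move.

```bash
cat >> h.py <<'E'
from scipy.spatial.transform import Rotation as Ro
def state():
    s=ctrl.sense();q=s["orientation"];R=Ro.from_quat([q[1],q[2],q[3],q[0]]).as_matrix()
    return s,R,np.arctan2(R[1,0],R[0,0])
def to(x,y,z,yawdeg):
    s,R,yaw=state();d=np.array([x,y,z])-s["ee_pos"]
    tu=-((np.radians(yawdeg)-yaw+np.pi)%(2*np.pi)-np.pi)
    print("t",round(s["time"],2),"pos",np.round(s["ee_pos"],1),"yaw",round(np.degrees(yaw),1),"q6",round(s["qpos"][5],2),"F",np.round(s["wrist_force"],1),"\n shift(tool,mm)",np.round(R.T@d,1),"turn",round(tu,3))
E
python3 - <<'E'
from h import *
c=np.array([553.2,-11.7])
for n,uv,z in [("pointer",(251.9,254.5),12),("knob",(233.1,165.1),130),("clamp",(231.5,160.5),100)]:
    p=ray("top",uv,z)[0]; d=p[:2]-c; print(n,p.round(),np.hypot(*d).round(),np.degrees(np.arctan2(d[1],d[0])).round(1))
P=ray("top",[(337,241.5),(341.5,230),(325.5,236)],22);print(P.round())
to(517.4,-120.8,160,-5.6)
E
```

```text
pointer [383. -29.  12.] 171.0 -174.3
knob [691.  31. 130.] 145.0 17.2
clamp [713.  38. 100.] 167.0 17.5
[[ 427. -337.   22.]
 [ 469. -354.   22.]
 [ 447. -296.   22.]]
t 0.7 pos [ 192.3 -594.7  247.5] yaw 17.9 q6 -0.13 F [-1.   0.  -0.7] 
 shift(tool,mm) [ 455.1 -350.8   87.6] turn 0.411
```

Emit:
step_arm(rows=[[1,0.03,-0.0234,0.003,0],[1,0.03,-0.0234,0.003,0],[1,0.03,-0.0234,0.003,0],[1,0.03,-0.0234,0.003,0],[1,0.03,-0.0234,0.003,0]], force=10)

```text
time: 1.32
ee_pos: [299.6, -436.2, 232.6]
orientation: [0.0, 0.988, 0.156, 0.0]
wrist_force: [-0.4, -1.0, 0.4]
gripper_width: 0.516
gripper_force: 0.0
```

Emit:
step_arm(rows=[[1,0.03,-0.0234,0.003,0],[1,0.03,-0.0234,0.003,0],[1,0.03,-0.0234,0.003,0],[1,0.03,-0.0234,0.003,0],[1,0.03,-0.0234,0.003,0]])

```text
time: 1.95
ee_pos: [406.4, -278.7, 217.7]
orientation: [0.0, 0.988, 0.156, 0.0]
wrist_force: [0.6, -0.8, -0.7]
gripper_width: 0.018
gripper_force: 0.0
```

Emit:
step_arm(rows=[[1,0.03,-0.0234,0.003,0],[1,0.03,-0.0234,0.003,0],[1,0.03,-0.0234,0.003,0],[1,0.03,-0.0234,0.003,0.14],[1,0,0,0,0.14]])

```text
time: 2.58
ee_pos: [492.1, -151.5, 205.4]
orientation: [-0.0, 1.0, 0.016, 0.0]
wrist_force: [0.1, -0.4, 0.3]
gripper_width: 0.009
gripper_force: 0.0
```

```bash
python3 - <<'E'
from h import *
to(517.4,-120.8,105,-5.6)
E
```

```text
t 2.58 pos [ 492.1 -151.5  205.4] yaw 1.8 q6 1.09 F [ 0.1 -0.4  0.3] 
 shift(tool,mm) [ 26.2 -29.8 100.4] turn 0.129
```

Emit:
step_arm(rows=[[1,0.013,-0.015,0.01,0],[1,0.0125,-0.015,0.015,0],[1,0,0,0.025,0.129],[1,0,0,0.03,0],[1,0,0,0.02,0]])

```text
time: 3.2
ee_pos: [514.9, -122.1, 103.3]
orientation: [-0.0, 0.999, -0.048, -0.001]
wrist_force: [-0.1, 1.2, 0.2]
gripper_width: 0.007
gripper_force: 0.0
```

```bash
python3 - <<'E'
from h import *
to(517.4,-120.8,105,-5.6)
vision.read_camera("wrist"); cv2.imwrite("pics/w1.png",vision.read_camera("wrist"))
E
```

```text
t 3.2 pos [ 514.9 -122.1  103.3] yaw -5.5 q6 1.28 F [-0.1  1.2  0.2] 
 shift(tool,mm) [ 2.4 -1.5 -1.7] turn 0.002
```

View pics/w1.png

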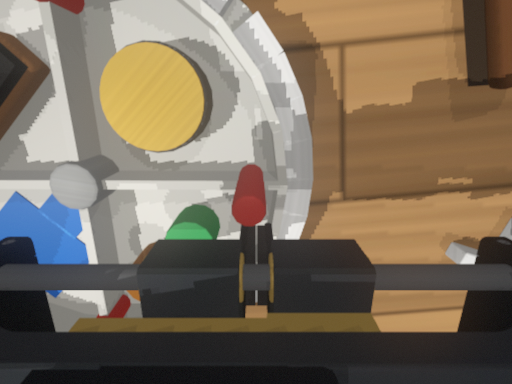

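The wrist view shows the red post at px (248, 200), straight ahead of the closed fingertips. I can start pushing.

Emit:
step_arm(rows=[[1,0.0045,0.00065,0,-0.04],[1,0.0045,0.00065,0,-0.04],[1,0.0045,0.00065,0,-0.04],[1,0.0045,0.00065,0,-0.04],[1,0.0045,0.00065,0,-0.04]])

```text
time: 3.92
ee_pos: [537.0, -127.3, 106.0]
orientation: [0.001, 0.999, 0.053, -0.002]
wrist_force: [-6.3, -4.5, 2.7]
gripper_width: 0.006
gripper_force: 3.3
```

Emit:
step_arm(rows=[[1,0.0045,0.00065,0,-0.04],[1,0.0045,0.00065,0,-0.04],[1,0.0045,0.00065,0,-0.04],[1,0.0045,0.00065,0,-0.04],[1,0.0045,0.00065,0,-0.04]])

```text
time: 4.55
ee_pos: [559.5, -126.5, 105.6]
orientation: [0.0, 0.988, 0.152, -0.002]
wrist_force: [-6.1, -3.4, -0.1]
gripper_width: 0.006
gripper_force: 2.9
```

Emit:
step_arm(rows=[[1,0.0045,0.00065,0,-0.04],[1,0.0045,0.00065,0,-0.04],[1,0.0045,0.00065,0,-0.04],[1,0.0045,0.00065,0,-0.04],[1,0.0045,0.00065,0,-0.04]])

```text
time: 5.18
ee_pos: [581.9, -121.8, 105.6]
orientation: [0.001, 0.968, 0.25, -0.002]
wrist_force: [-5.0, -7.3, 0.2]
gripper_width: 0.001
gripper_force: 3.5
```

```bash
python3 - <<'E'
from h import *
s,R,yaw=state();print(np.degrees(yaw),R.T@s["wrist_force"],s["ee_pos"])
d=R.T@np.r_[np.array([553.2,-11.7])-s["ee_pos"][:2],0];print("axis in tool",d.round(1))
E
python3 f.py | head -5
```

```text
28.94238073367507 [-7.94457848  3.95738339 -0.15541678] [ 581.85695813 -121.79997516  105.62393606]
axis in tool [  28.2 -110.2   -0.2]
[275 171   5   6  11] [277.2 173.5] [ 666.1 -119.8   98. ]
[231 174   6   6  22] [233.6 176.8] [655.8  31.5  98. ]
[279 174  29  18 150] [293.4 182.7] [ 633.5 -175.6   98. ]
[276 178   4   6   9] [277.4 180.3] [ 642.1 -120.4   98. ]
[307 183   4  12  18] [308.8 188.5] [ 612.7 -228.3   98. ]
```

Emit:
step_arm(rows=[[1,0.0044,0.00095,0,-0.03],[1,0.0044,0.00095,0,-0.03],[1,0.0044,0.00095,0,-0.03],[1,0.0044,0.00095,0,-0.03],[1,0.0044,0.00095,0,-0.03]])

```text
time: 5.9
ee_pos: [603.2, -113.5, 105.8]
orientation: [0.0, 0.947, 0.321, -0.001]
wrist_force: [-4.3, -4.7, 0.7]
gripper_width: 0.008
gripper_force: 3.3
```

Emit:
step_arm(rows=[[1,0.0045,0.00075,0,-0.03],[1,0.0045,0.00075,0,-0.03],[1,0.0045,0.00075,0,-0.03],[1,0.0045,0.00075,0,-0.03],[1,0.0045,0.00075,0,-0.03]])

```text
time: 6.52
ee_pos: [622.5, -101.4, 105.8]
orientation: [0.0, 0.92, 0.392, -0.001]
wrist_force: [-4.8, -3.4, 0.8]
gripper_width: 0.002
gripper_force: 3.3
```

```bash
cat > g.py <<'E'
from h import *
c=np.array([553.2,-11.7])
s,R,yaw=state();r=s["ee_pos"][:2]-c;print(s["time"],"yaw",np.degrees(yaw),"Ftool",(R.T@s["wrist_force"]).round(1),"TCP r",np.hypot(*r).round(1),"ang",np.degrees(np.arctan2(r[1],r[0])).round(1))
a=vision.read_camera("top");M=vision.camera_model("top");h=cv2.cvtColor(a,cv2.COLOR_BGR2HSV)
red=((h[...,0]<8)|(h[...,0]>172))&(h[...,1]>120)&(h[...,2]>60)
n,l,st,cc=cv2.connectedComponentsWithStats(red.astype(np.uint8))
for i in range(1,n):
    if st[i,4]>8:
        p=ray("top",cc[i],98,M)[0];d=p[:2]-c
        if 100<np.hypot(*d)<122: print(st[i,4],p[:2].round(1),np.hypot(*d).round(1),np.degrees(np.arctan2(d[1],d[0])).round(1))
E
python3 g.py
```

```text
6.525 yaw 46.1090548419783 Ftool [-5.8 -1.1 -0.8] TCP r 113.4 ang -52.3
23 [630.4  67.5] 110.6 45.7
20 [473.9  66.8] 111.6 135.3
```

Emit:
step_arm(rows=[[1,0.0034,0.0005,0,-0.03],[1,0.0034,0.0005,0,-0.03],[1,0.0034,0.0005,0,-0.03],[1,0.0034,0.0005,0,-0.03],[1,0.0034,0.0005,0,-0.03]])

```text
time: 7.2
ee_pos: [635.6, -90.1, 105.7]
orientation: [0.0, 0.888, 0.459, -0.001]
wrist_force: [-4.8, -4.2, -0.2]
gripper_width: 0.004
gripper_force: 2.9
```

Emit:
step_arm(rows=[[1,0.0007,0.0001,0,-0.006],[1,0.0007,0.0001,0,-0.006],[1,0.0007,0.0001,0,-0.006],[1,0.0007,0.0001,0,-0.006],[1,0.0007,0.0001,0,-0.006]])

```text
time: 7.82
ee_pos: [638.1, -87.5, 105.8]
orientation: [0.0, 0.881, 0.472, -0.001]
wrist_force: [-4.4, -4.4, 0.6]
gripper_width: 0.008
gripper_force: 2.8
```

Emit:
step_arm(rows=[[1,0.0006,0.0001,0,-0.006],[1,0.0006,0.0001,0,-0.006],[1,0.0006,0.0001,0,-0.006],[1,0.0006,0.0001,0,-0.006],[1,0.0006,0.0001,0,-0.006]])

```text
time: 8.45
ee_pos: [640.1, -85.3, 105.8]
orientation: [0.0, 0.874, 0.485, -0.001]
wrist_force: [-4.2, -4.5, 1.1]
gripper_width: 0.007
gripper_force: 2.7
```

```bash
python3 g.py
```

```text
8.45 yaw 58.08142842587012 Ftool [-6.  -1.1 -1.1] TCP r 113.9 ang -40.2
21 [612.3  82.2] 110.9 57.8
24 [ 509.8 -108.3] 105.9 -114.2
21 [459.   47.4] 111.2 147.9
```

Emit:
step_arm(rows=[[1,0.0005,0.0001,0,-0.005],[1,0.0005,0.0001,0,-0.005],[1,0.0005,0.0001,0,-0.005],[1,0.0005,0.0001,0,-0.005],[1,0.0005,0.0001,0,-0.005]])

```text
time: 9.12
ee_pos: [641.8, -83.4, 105.8]
orientation: [0.0, 0.868, 0.496, -0.001]
wrist_force: [-4.0, -3.5, 0.6]
gripper_width: 0.003
gripper_force: 2.7
```

Emit:
step_arm(rows=[[1,0.0005,0.0001,0,-0.005],[1,0.0005,0.0001,0,-0.005],[1,0.0005,0.0001,0,-0.005],[1,0.0005,0.0001,0,-0.005],[1,0.0005,0.0001,0,-0.005]])

```text
time: 9.75
ee_pos: [644.8, -80.3, 106.1]
orientation: [0.0, 0.862, 0.507, 0.001]
wrist_force: [-0.4, 0.4, -1.0]
gripper_width: 0.0
gripper_force: 0.0
```

The force fell to zero, so the tray has probably been drawn into the notch. I'll check by feeling for resistance and looking.

Emit:
step_arm(rows=[[1,0.0004,0.0001,0,-0.003],[1,0.0004,0.0001,0,-0.003],[1,0.0004,0.0001,0,-0.003],[1,0,0,0,0],[1,0,0,0,0]])

```text
time: 10.38
ee_pos: [644.9, -79.8, 105.5]
orientation: [-0.0, 0.86, 0.511, -0.0]
wrist_force: [-0.3, 0.3, -0.7]
gripper_width: 0.006
gripper_force: 0.0
```

```bash
python3 g.py; python3 - <<'E'
from h import *
b=vision.read_camera("scene");p=proj("scene",[[691,31,130],[691,31,60]]);print(p)
u,v=p.mean(0).astype(int);cv2.imwrite("pics/k.png",cv2.resize(b[max(v-45,0):v+45,u-60:u+60],(800,600),interpolation=cv2.INTER_CUBIC))
E
```

```text
10.375 yaw 61.46131667423755 Ftool [ 0.1 -0.4  0.7] TCP r 114.2 ang -36.6
24 [603.9  87.2] 111.1 62.8
[[287.16550208 216.65260275]
 [285.59807212 227.79405919]]
```

View pics/k.png

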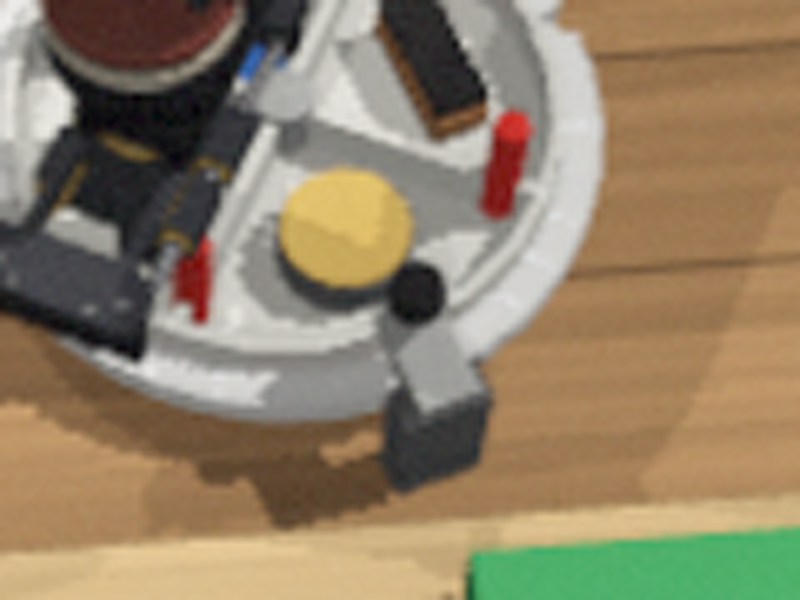

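Emit:
step_arm(rows=[[1,0.0006,0.0001,0,-0.005],[1,0.0006,0.0001,0,-0.005],[1,0.0006,0.0001,0,-0.005],[1,0.0006,0.0001,0,-0.005],[1,0,0,0,0]])

```text
time: 11.1
ee_pos: [646.4, -77.9, 105.5]
orientation: [0.0, 0.854, 0.52, -0.0]
wrist_force: [-0.4, -0.4, 0.1]
gripper_width: 0.001
gripper_force: 0.4
```

Emit:
step_arm(rows=[[1,0.0003,0,0,0],[1,0.0003,0,0,0],[1,0.0003,0,0,0],[1,0.0003,0,0,0],[1,0,0,0,0]])

```text
time: 11.72
ee_pos: [647.0, -77.0, 105.5]
orientation: [0.0, 0.854, 0.52, -0.0]
wrist_force: [-2.4, -1.9, -0.5]
gripper_width: 0.008
gripper_force: 1.1
```

Emit:
step_arm(rows=[[1,0.0003,0,0,0],[1,0.0003,0,0,0],[1,0.0003,0,0,0],[1,0.0002,0,0,0],[1,0,0,0,0]])

```text
time: 12.35
ee_pos: [647.3, -76.2, 105.5]
orientation: [0.0, 0.854, 0.52, -0.0]
wrist_force: [-2.3, -5.2, 0.9]
gripper_width: 0.009
gripper_force: 2.2
```

```bash
python3 g.py
```

```text
12.35 yaw 62.60582413269119 Ftool [-5.6  0.4 -0.9] TCP r 114.1 ang -34.4
23 [602.8  88.3] 111.6 63.6
37 [ 4.349e+02 -2.000e-01] 118.8 174.4
```

Emit:
step_arm(rows=[[1,0.0003,0,0,0],[1,0.0003,0,0,0],[1,0.0003,0,0,0],[1,0.0002,0,0,0],[1,0,0,0,0]])

```text
time: 13.02
ee_pos: [647.6, -75.8, 105.5]
orientation: [0.0, 0.854, 0.52, -0.001]
wrist_force: [-3.6, -6.8, 0.6]
gripper_width: 0.003
gripper_force: 3.1
```

Emit:
step_arm(rows=[[1,0.0003,0,0,0],[1,0.0003,0,0,0],[1,0.0002,0,0,0],[1,0,0,0,0],[1,0,0,0,0]])

```text
time: 13.65
ee_pos: [647.9, -75.5, 105.5]
orientation: [0.001, 0.854, 0.519, -0.001]
wrist_force: [-3.1, -7.5, 0.5]
gripper_width: 0.005
gripper_force: 3.7
```

Force reached 8 N against about 6 N of drag, with little movement. Tray angle is +68.5°, against a predicted 67.8°, so it is locked. Backing off.

Emit:
step_arm(rows=[[1,-0.004,0,0,0],[1,-0.01,0,0,0],[1,0,0,-0.03,0],[1,0,0,-0.04,0],[-0.3,0,0,-0.04,0]])

```text
time: 14.28
ee_pos: [641.7, -86.2, 216.4]
orientation: [-0.001, 0.854, 0.52, 0.0]
wrist_force: [0.3, -1.1, 0.4]
gripper_width: 0.054
gripper_force: 0.0
```

```bash
python3 - <<'E'
from h import *
to(427,-353,200,69)
E
```

```text
t 14.28 pos [641.7 -86.2 216.4] yaw 62.6 q6 0.22 F [ 0.3 -1.1  0.4] 
 shift(tool,mm) [-335.7  -67.9   16.2] turn -0.111
```

Emit:
step_arm(rows=[[0.1,-0.0336,-0.0068,0.0016,0],[0.1,-0.0336,-0.0068,0.0016,0],[0.1,-0.0336,-0.0068,0.0016,0],[0.1,-0.0336,-0.0068,0.0016,0],[0.1,-0.0336,-0.0068,0.0016,0]])

```text
time: 14.9
ee_pos: [533.8, -220.5, 207.6]
orientation: [-0.0, 0.854, 0.52, 0.001]
wrist_force: [-0.3, -0.3, -0.3]
gripper_width: 0.445
gripper_force: 0.0
```

Emit:
step_arm(rows=[[0.1,-0.0336,-0.0068,0.0016,0],[0.1,-0.0336,-0.0068,0.0016,0],[0.1,-0.0336,-0.0068,0.0016,0],[0.1,-0.0336,-0.0068,0.0016,0],[0.1,-0.0336,-0.0068,0.0016,-0.111]])

```text
time: 15.52
ee_pos: [426.4, -354.1, 199.6]
orientation: [0.0, 0.824, 0.567, 0.001]
wrist_force: [0.3, -0.4, 0.9]
gripper_width: 0.446
gripper_force: 0.0
```

Emit:
step_arm(rows=[[0.1,0,0,0,0],[0.1,0,0,0,0],[0.1,0,0,0,0],[0.1,0,0,0,0],[0.1,0,0,0,0]])

```text
time: 16.15
ee_pos: [427.4, -353.1, 199.6]
orientation: [0.0, 0.824, 0.567, 0.0]
wrist_force: [0.3, 0.2, 0.2]
gripper_width: 0.447
gripper_force: 0.0
```

```bash
sed -i 's/^cv2.imwrite.*//' f.py; python3 g.py; python3 - <<'E'
from h import *
M=vision.camera_model("wrist");a=vision.read_camera("wrist")
m=models.regions_of("wrist","clip_leg")
b=a.copy()
for d in m[:2]:
    k=d["mask"].astype(np.uint8); print(d["conf"],k.sum(),d["extent"])
    cs,_=cv2.findContours(k,0,2);cv2.drawContours(b,cs,-1,(0,0,255),1)
    ys,xs=np.where(d["mask"]);P=ray("wrist",np.c_[xs,ys],22,M)[:,:2].astype(np.float32)
    print(cv2.minAreaRect(P))
cv2.imwrite("pics/w2.png",b)
to(427,-353,200,69)
E
```

```text
16.15 yaw 69.01405012903314 Ftool [ 0.3  0.2 -0.2] TCP r 363.9 ang -110.2
20 [652.5 -61.7] 111.2 -26.8
23 [603.1  87.7] 111.2 63.4
16 [ 503.4 -111. ] 111.1 -116.6
18 [453.2  38.4] 111.9 153.4
0.76 1165 [269.9, 142.8, 43.9, 53.1]
((457.8067321777344, -323.4559326171875), (52.47135543823242, 52.7084846496582), 65.26594543457031)
t 16.3 pos [ 427.1 -353.4  199.5] yaw 69.0 q6 -0.47 F [-0.7 -0.4 -0. ] 
 shift(tool,mm) [ 0.3 -0.3 -0.5] turn -0.0
```

View pics/w2.png

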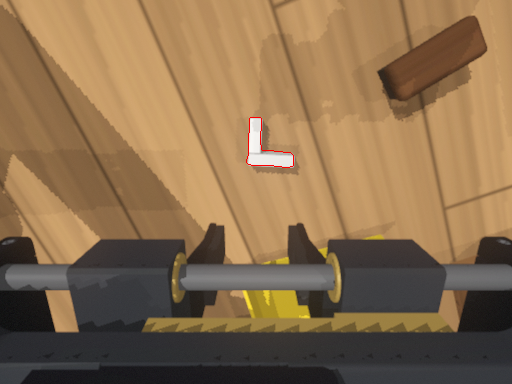

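The wrist view shows the clip clearly. Its corner is at px (250, 160), one leg goes up to (256, 118), and the fitted square is 52.5 mm. I'll grasp the second leg, the one running upward.

```bash
python3 - <<'E'
from h import *
to(445.6,-304.6,34,65.3)
E
```

```text
t 16.3 pos [ 427.1 -353.4  199.5] yaw 69.0 q6 -0.47 F [-0.7 -0.4 -0. ] 
 shift(tool,mm) [ 52.2  -0.3 165.5] turn 0.064
```

Emit:
step_arm(rows=[[0.1,0.02,0,0.02,0],[0.1,0.02,0,0.03,0],[0.1,0.0122,-0.0003,0.035,0],[0.1,0,0,0.03,0.064],[0.1,0,0,0.02,0]])

```text
time: 16.92
ee_pos: [444.9, -303.9, 62.9]
orientation: [-0.001, 0.842, 0.539, -0.0]
wrist_force: [0.7, 0.4, 0.0]
gripper_width: 0.445
gripper_force: 0.0
```

```bash
python3 - <<'E'
from h import *
to(445.6,-304.6,34,65.3)
E
```

```text
t 16.93 pos [ 444.9 -303.9   62.9] yaw 65.3 q6 -0.31 F [0.7 0.4 0. ] 
 shift(tool,mm) [-0.4  0.9 28.9] turn -0.0
```

Emit:
step_arm(rows=[[0.1,0,0.0005,0.015,0],[0.1,0,0,0.0135,0],[0.1,0,0,0,0],[1,0,0,0,0],[1,0,0,0,0]], force=20)

```text
time: 17.55
ee_pos: [446.4, -305.5, 36.9]
orientation: [0.001, 0.842, 0.54, 0.0]
wrist_force: [0.1, -0.2, -0.4]
gripper_width: 0.304
gripper_force: 0.0
```

Emit:
step_arm(rows=[[1,0,0,0,0],[1,0,0,0,0],[1,0,0,0,0],[1,0,0,0,0],[1,0,0,0,0]])

```text
time: 18.18
ee_pos: [446.1, -305.2, 36.5]
orientation: [0.0, 0.842, 0.54, 0.0]
wrist_force: [-1.0, 0.4, 4.8]
gripper_width: 0.159
gripper_force: 20.0
```

Emit:
step_arm(rows=[[1,0,0,-0.01,0],[1,0,0,-0.02,0],[1,0,0,-0.04,0],[1,0,0,-0.04,0],[1,0,0,-0.02,0]])

```text
time: 18.8
ee_pos: [446.8, -305.7, 169.0]
orientation: [0.002, 0.842, 0.54, 0.001]
wrist_force: [1.1, 0.3, -1.1]
gripper_width: 0.16
gripper_force: 20.0
```

```bash
python3 - <<'E'
from h import *
to(466.7,-28.1,165,108.4)
E
```

```text
t 18.8 pos [ 446.8 -305.7  169. ] yaw 65.3 q6 -0.31 F [ 1.1  0.3 -1.1] 
 shift(tool,mm) [260.5 -97.8   3.4] turn -0.752
```

Emit:
step_arm(rows=[[1,0.015,-0.0056,0,0],[1,0.029,-0.011,0,0],[1,0.029,-0.011,0,0],[1,0.029,-0.011,0,0],[1,0.029,-0.011,0,0]])

```text
time: 19.42
ee_pos: [454.3, -162.7, 164.2]
orientation: [-0.001, 0.842, 0.54, -0.001]
wrist_force: [0.8, -0.3, -0.7]
gripper_width: 0.16
gripper_force: 20.0
```

Emit:
step_arm(rows=[[1,0.029,-0.011,0,0],[1,0.029,-0.011,0,0],[1,0.029,-0.011,0,0],[1,0.029,-0.011,0,0],[1,0.0135,-0.0048,0,0]])

```text
time: 20.05
ee_pos: [463.9, -25.0, 164.5]
orientation: [-0.001, 0.841, 0.54, -0.001]
wrist_force: [-0.6, -0.7, -1.7]
gripper_width: 0.16
gripper_force: 20.0
```

Emit:
step_arm(rows=[[1,0,0,0,-0.15],[1,0,0,0,-0.15],[1,0,0,0,-0.15],[1,0,0,0,-0.15],[1,0,0,0,-0.15]])

```text
time: 20.68
ee_pos: [464.6, -27.1, 165.0]
orientation: [-0.001, 0.584, 0.812, -0.0]
wrist_force: [0.3, -0.3, -0.0]
gripper_width: 0.157
gripper_force: 20.0
```

```bash
python3 - <<'E'
from h import *
to(466.7,-28.1,68,108.4)
M=vision.camera_model("wrist");a=vision.read_camera("wrist")
for u in [0]:
    p=proj("wrist",[[553.2-74*.949,-11.7-74*.316,30],[553.2,-11.7,64]],M);print(p)
    for q in p: cv2.drawMarker(a,tuple(int(v) for v in q),(0,0,255),0,12)
cv2.imwrite("pics/w3.png",a)
E
```

```text
t 20.68 pos [464.6 -27.1 165. ] yaw 108.6 q6 -0.55 F [ 0.3 -0.3 -0. ] 
 shift(tool,mm) [-1.7  1.8 97. ] turn 0.003
[[270.31953322 200.0947755 ]
 [355.37217676 212.81257003]]
```

View pics/w3.png

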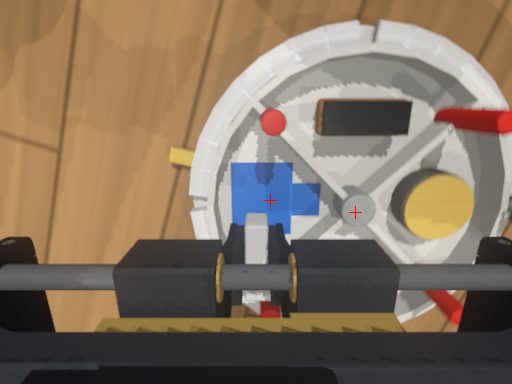

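The hub and pocket markers at px (355, 212) and (270, 200) match the picture, and the clip is held straight. Lowering it.

Emit:
step_arm(rows=[[1,-0.0017,0.0018,0.015,0],[1,0,0,0.025,0],[1,0,0,0.025,0],[1,0,0,0.012,0],[1,0,0,0.005,0]])

```text
time: 21.35
ee_pos: [466.9, -28.1, 82.8]
orientation: [-0.001, 0.586, 0.81, -0.0]
wrist_force: [0.1, 0.8, 0.0]
gripper_width: 0.157
gripper_force: 20.0
```

Emit:
step_arm(rows=[[1,0,0,0.003,0],[1,0,0,0.003,0],[1,0,0,0.002,0],[1,0,0,0.002,0],[1,0,0,0.001,0]])

```text
time: 21.98
ee_pos: [467.6, -28.2, 73.1]
orientation: [0.0, 0.586, 0.81, 0.0]
wrist_force: [-0.0, 0.2, -1.0]
gripper_width: 0.156
gripper_force: 20.0
```

Emit:
step_arm(rows=[[1,0,0,0.001,0],[1,0,0,0.001,0],[1,0,0,0.001,0],[1,0,0,0.001,0],[1,0,0,0.001,0]])

```text
time: 22.6
ee_pos: [467.6, -28.2, 68.0]
orientation: [-0.0, 0.586, 0.81, 0.0]
wrist_force: [0.4, -0.9, -0.5]
gripper_width: 0.158
gripper_force: 20.0
```

Emit:
step_arm(rows=[[1,0,0,0.0005,0],[1,0,0,0.0005,0],[1,0,0,0.0005,0],[1,0,0,0,0],[1,0,0,0,0]])

```text
time: 23.22
ee_pos: [467.6, -28.2, 66.6]
orientation: [0.0, 0.586, 0.81, 0.0]
wrist_force: [0.2, -1.0, -0.4]
gripper_width: 0.156
gripper_force: 20.0
```

Emit:
step_arm(rows=[[1,0,0,0.0005,0],[1,0,0,0.0005,0],[1,0,0,0.0005,0],[1,0,0,0,0],[1,0,0,0,0]])

```text
time: 23.85
ee_pos: [467.7, -28.3, 66.5]
orientation: [-0.0, 0.586, 0.811, -0.0]
wrist_force: [-7.5, 1.3, 13.7]
gripper_width: 0.158
gripper_force: 20.0
```

Contact at z 66.5, as predicted. I'll relieve the pressure and release.

Emit:
step_arm(rows=[[1,0,0,-0.0006,0],[1,0,0,-0.0004,0],[0.6,0,0,0,0],[0.45,0,0,0,0],[0.45,0,0,0,0]])

```text
time: 24.48
ee_pos: [467.5, -28.2, 65.9]
orientation: [-0.0, 0.586, 0.81, 0.0]
wrist_force: [0.7, 0.3, -0.2]
gripper_width: 0.264
gripper_force: 0.0
```

Emit:
step_arm(rows=[[0.45,0,0,0,0],[0.45,0,0,-0.005,0],[0.45,0,0,-0.015,0],[0.45,0,0,-0.03,0],[0.45,0,0,-0.03,0]])

```text
time: 25.1
ee_pos: [467.7, -28.2, 147.9]
orientation: [0.0, 0.586, 0.81, 0.0]
wrist_force: [-0.2, 0.2, -0.7]
gripper_width: 0.272
gripper_force: 0.0
```

Emit:
step_arm(rows=[[0.45,0,0,-0.03,0],[0.45,0,0,-0.03,0],[0.45,-0.04,0,0,0],[0.45,-0.04,0,0,0],[0.45,-0.04,0,0,0]])

```text
time: 25.72
ee_pos: [505.8, -143.3, 207.7]
orientation: [0.001, 0.586, 0.811, 0.0]
wrist_force: [1.0, 0.5, 0.3]
gripper_width: 0.278
gripper_force: 0.0
```

```bash
python3 g.py; python3 - <<'E'
from h import *
M=vision.camera_model("wrist");a=vision.read_camera("wrist")
for d in models.regions_of("wrist","clip_leg")[:2]:
    ys,xs=np.where(d["mask"]);P=ray("wrist",np.c_[xs,ys],52,M)[:,:2].astype(np.float32);print(d["conf"],cv2.minAreaRect(P))
cv2.imwrite("pics/w4.png",a)
E
```

```text
25.725 yaw 108.29773721804094 Ftool [ 0.2  1.1 -0.3] TCP r 139.9 ang -109.8
21 [652. -62.] 110.9 -27.0
23 [602.8  88.3] 111.6 63.6
18 [453.2  38.4] 111.9 153.4
0.64 ((489.3714904785156, -35.068946838378906), (51.95270538330078, 51.020294189453125), 18.197912216186523)
```

View pics/w4.png

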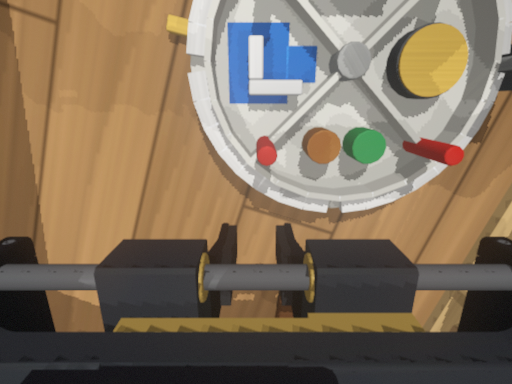

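The clip lies flat on the blue floor at px (265, 68), about 6 mm from the pocket's middle. The tray hasn't moved, and the arm is clear.

```bash
python3 -c "
from cell import ctrl
print(ctrl.finish_job())"
```

```text
the job is handed in; nothing more can be done
None
```

I handed the job in at about 26 s: the tidy measures as locked, the clip lies flat about 6 mm from the middle of the blue pocket, and the arm is clear; the hand-in returned no verdict.

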